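# Find where the trolley wheel rubs and mark it

## Task

The tyre of this trolley wheel has one high spot that rubs on the brake pad. Push the wheel round by its spokes, feel where it drags hardest, and leave it standing still at that point with your fingers off it; only then swing the white marker arm fully in over the tyre, up to its stop, by its green post. Leave the tools and other things around it where they are.

Things in the scene. Friction and masses are not known exactly. Their poses are not given: they have to be found in the camera images.
- stand: The fixed wheel-checking stand: a grey base plate 280 x 400 x 12 mm, screwed down. Origin on the wheel's axis at the level of the table top; z up. The wheel axle is vertical, along its z. Its own +y axis points from the axle to the yellow brake-pad block.
- spin (a joint): Turning angle of the wheel about its vertical axle, rad, counter-clockwise from above, no end stops; at 0 the wheel's axes lie along the stand's. The bearing has a light, even drag (about 3 N at the middle of a spoke; pushed in jerks it coasts a little), so the wheel stays where it is left.
- wheel: Trolley wheel lying flat: black tyre 220 mm across, underside 55, top 95 mm above the table. Origin on the axle at the underside, z up. Red hub 56 mm across; axle nut up to 105 mm. Four red spokes 14 mm wide along its own +x, +y, -x, -y, 64 to 90 mm above the table; between them open windows 28 to 94 mm from the axle, where a fingertip can be put down to push on a spoke.
- pad_block: Fixed yellow block, 56 x 40 mm, top 100 mm above the table, carrying the dark, sprung brake pad. Its frame is that of the stand (origin on the wheel's axis, at table level); in it the block stands at y = 135 to 175 mm.
- pad_face (a point): Middle of the brake pad's face next to the tyre, 75 mm above the table; pad 52 mm wide. Where the tyre's one high spot (its place unknown, not to be seen) meets the pad, the drag climbs smoothly from 3 N or less to about 9 to 16 N at the middle of a spoke and falls off again; the rub spans about 0.25 rad of wheel turn either side of its hardest point.
- marker (a joint): Swing of the white marker arm about its vertical pivot, rad, counter-clockwise seen from above. About 0 to 0.25 at the start: swung out, clear of the wheel. 1.22 is its stop: swung in, with its black tip over the tyre beside the pad. It stays where it is left (about 1 N at the green post moves it).
- marker_post (a point): Middle of the green upright post on the marker arm, 14 mm thick, standing from 115 to 141 mm above the table, 60 mm from the pivot; this point is at 128 mm. The arm itself is 14 mm wide, from 107 to 115 mm above the table, and reaches 80 mm from the pivot. The post is pushed sideways to swing the arm.
- marker_pivot (a point): Point on the marker arm's vertical pivot axis, at the height of marker_post (128 mm); the pivot's cap is 24 mm wide and its top lies at 116 mm. In the stand's frame the pivot is at x = 60 mm, y = 145 mm.
- wrench: Bystander, to be left alone: a steel open-ended wrench, 160 mm long, lying on the stand's base plate beside the wheel. Origin at the middle of its length.
- bearing: Bystander, to be left alone: a small steel bearing ring, 42 mm across, 14 mm high, lying on the stand's base plate. Origin at the centre of its underside.
- spare_wheel: Bystander, to be left alone: a spare black castor wheel, 160 mm across, 36 mm high, lying on the table. Origin at the centre of its underside.
- scanner: Bystander, to be left alone: a black hand-held scanner, 160 x 78 x 20 mm, lying on the table. Origin at the centre of its underside.
- tape_roll: Bystander, to be left alone: a roll of brown tape, 96 mm across, 48 mm high. Origin at the centre of its underside.
- screwdriver: Bystander, to be left alone: a screwdriver lying on the table. Origin at the middle of its length.

How it is judged:
By the outcome, as a careful person would: the job done as asked, in the order asked, and still so for the second after the job is handed in, with the robot touching nothing.
It also fails if it takes over 72 s, if anything falls off the work surface, if the arm or the gripper's body presses on something with over 40 N, if the wrist force passes 120 N, or if a joint passes its speed limit or range.

## Robot

A 6-joint arm with a two-finger parallel gripper is mounted at the origin on the work surface. World frame = base frame: x ahead of the robot, y to its left, z up, the work surface at z = 0. Lengths are in m, angles in degrees, forces in N, time in s.
With the tool pointing down it reaches from about 0.375 to 0.9 m from the base axis. Payload 3.1 kg.
Tool frame: the origin (TCP) lies at the very end of the fingers, on their centre line; the grasp point (between the pads) lies 19 mm behind it (grip_point_offset is the distance from the TCP to the grasp point, in m); y points along the fingers, x is the direction in which the jaws open and shut, and the axes are right-handed (so a half turn about y gives the same grasp; the last joint's range is limited). The gripper opens to 87 mm and grips with 3 to 60 N. Pads are 19 mm wide; open, the fingers measure 117 mm over their backs; the gripper's body (75 mm by 190 mm) begins 51 mm behind the grasp point.
Start: joints at [58.012, 30.224, 82.088, -0, 67.689, -10.227], TCP at [0.232, 0.58, 0.223] pointing down, gripper open.
Joint ranges: [-176.69, 176.69], [-43.24, 126.21], [12.49, 139.97], [-82, 262], [0, 151.66], [-163.58, 163.58]. Speed limits (degrees/s): [159.86, 159.86, 180, 180, 180, 180].

## Interface

Orientations are given as a 3x3 rotation matrix whose columns are the frame's x, y, z axes.
In Python, from rig import * gives the robot as it stands.
- The arm moves only by the tool send_rows, never from a script. Its argument "moves" is text: rows parted by semicolons, each of 5 numbers parted by spaces: the finger opening in mm, from 0 to 87, then the shift along the tool's x, y, z in mm, then the turn about the tool's y in degrees. In form: fingers dx dy dz yaw; .... A call has 1 to 20 rows; each row shifts and turns the commanded pose from where the row before left it, along the tool's axes as they then stand; what a row does not reach is not made up. A row lasts 1/12 s, in which the tool goes at most 41.7 mm and 7.16 degrees, less where a joint would pass 70% of its speed; a pose out of reach is approached as far as the arm can. A call is refused whole if a number of a shift passes 41.7 or a number of a turn 7.16, either way. A call with a gripper value outside its range is refused whole. The fingers move at their own pace and stop on an object; the grip force is fixed at half the most. Time passes only in rows, so rows that do not move let the fingers close. It gives the time, the measured TCP pose, the force and the opening at its end, in the units of the state.
- read_state(): the state, without advancing time (a new reading comes with each control period).
- capture(name): name is "scene" or "side" or "wrist"; returns a dict with "image" (400x640x3 uint8, blue, green, red), "z_map" (400x640 float32, m along the optical axis (not along the pixel's ray), 0 where there is no reading), "mtx" (3x3 intrinsics, pixels), "distortion" ([k1, k2, p1, p2, k3] as OpenCV has them; the pictures are not rectified), "origin" and "rotation" of the camera in the world; the wrist camera has in their place "tool_from_camera" (4x4, takes a point from camera to tool coordinates, whose origin is the TCP and whose axes are the tool frame's). Camera axes: x right, y up, looking along -z (the intrinsics and any distortion apply to the point x, -y, -z); pixel columns grow to the right and rows downward; lengths in m; the calibration is good to about 2 mm. A picture is of the moment at which its call begins: read the wrist's pose just before it.
- hand_in(): hands the job in, once; it reports no verdict.
Trained networks look in a picture, given as the dict that the camera call returned (one of the last four; its "shot" number tells which), for a name from the list of things; names that differ only in an ending like _2 or _b are one class to them, and where a whole thing is asked for, a point or a joint stands for the part that bears it (a point fixed in the world has none). Each returns a list of dicts, best first, with "p" (0 to 1); they miss things now and then, are a little off and sometimes report something else, mostly with a low value. They report only what shows in the picture. A call takes as long as a camera call.
- search_frame(picture, name): "bbox" ([left, top, right, bottom] in pixels, round what is visible of it).
- masks_of(picture, name): "region" (400x640 bool, what is visible of it) and "bbox" ([left, top, right, bottom] in pixels, round what is visible of it).
- mark_of(picture, name): "pixel" ([row, column] in pixels: a listed point, or the origin of a listed thing).
The state is a dict: "time_s": time; "joint_positions": joint angles; "qvel": joint speeds; "tau": joint torques, N m; "position": TCP position; "tcp_rot": TCP orientation; "force": force on the tool from outside, world axes, zero at the start; "moment": the same for the moment, N m; "opening": opening from 0.0 (shut) to 1.0 (fully open).
Only numpy, scipy, OpenCV 4.12 (cv2) and the standard library are available. Lean on these libraries where they do the work, as an engineer would, in place of code of your own. Each camera call takes 0.05 s, during which the arm holds its last target. There are 200 camera calls.

## Working session

There is one attempt and no reset: what is moved stays moved. The work goes in short steps, Python scripts to look and compute and a tool call to move; the robot and the scene stay as the last step left them, time stands still between calls to the robot, and variables do not carry over. Pictures are saved under pics/ and viewed, about 8 in all and at most 12, crops included, and the job is handed in when it is done.

Besides the shell and the picture viewer there is one more tool, called after "Request:" by a JSON object that holds its "api" and its "payload", one argument or row to a line. send_rows: Moves the arm, as the interface text tells. Its arguments: {"type":"object","properties":{"moves":{"type":"string"}},"required":["moves"]}

```bash
mkdir -p pics; ls; cat > h.py <<'E'
from rig import *
import numpy as np, cv2
def proj_inv(c,r,col,z_plane=None,state=None):
    """pixel -> world; by depth, or by cutting plane z"""
    p=cv2.undistortPoints(np.array([[[col,r]]],float),np.array(c["mtx"]),np.array(c["distortion"]))[0,0]
    d=np.array([p[0],-p[1],-1.])
    o=np.array(c["origin"]);R=np.array(c["rotation"])
    w=R@d
    s=(z_plane-o[2])/w[2] if z_plane is not None else c["z_map"][int(round(r)),int(round(col))]
    return o+s*w
E
python3 - <<'E'
from h import *
s=read_state()
print({k:np.round(v,3).tolist() for k,v in s.items()})
for n in("scene","side"):
    c=capture(n); cv2.imwrite(f"pics/{n}0.png",c["image"]); print(n,np.round(c["origin"],3),np.round(c["rotation"],2).tolist())
    for t,z in(("stand",0),("wheel",.055),("pad_face",.075),("marker_post",.128),("marker_pivot",.128)):
        for m in mark_of(c,t)[:2]:
            r,cc=m["pixel"]; print(t,round(m["p"],2),np.round([r,cc]),np.round(proj_inv(c,r,cc,z),3))
E
```

```text
pics
{'time_s': 0.0, 'joint_positions': [58.014, 30.278, 82.159, -0.0, 67.691, -10.226], 'qvel': [-0.019, -0.071, 0.102, 0.085, -0.017, 0.02], 'tau': [-0.0, -44.004, -17.659, 0.063, 0.058, -0.0], 'position': [0.231, 0.58, 0.222], 'tcp_rot': [[0.371, -0.001, -0.929], [0.929, -0.002, 0.371], [-0.002, -1.0, 0.0]], 'force': [0.496, -0.576, -0.024], 'moment': [-0.019, 0.01, -0.002], 'opening': 0.998}
scene [ 0.849 -0.659  1.217] [[0.87, -0.43, 0.26], [0.5, 0.74, -0.45], [0.0, 0.52, 0.86]]
stand 0.59 [195. 349.] [0.582 0.016 0.   ]
wheel 0.81 [186. 350.] [0.581 0.019 0.055]
pad_face 0.61 [158. 363.] [0.57  0.136 0.075]
marker_post 0.64 [138. 373.] [0.574 0.192 0.128]
marker_pivot 0.15 [162. 366.] [0.6   0.087 0.128]
side [ 0.327 -1.055  1.153] [[0.99, 0.11, -0.12], [-0.16, 0.72, -0.68], [0.01, 0.69, 0.72]]
stand 0.86 [185. 338.] [0.576 0.042 0.   ]
wheel 0.63 [371. 347.] [ 0.47  -0.636  0.055]
wheel 0.55 [176. 343.] [0.59  0.032 0.055]
pad_face 0.67 [153. 333.] [0.574 0.133 0.075]
marker_post 0.45 [128. 332.] [0.581 0.21  0.128]
marker_pivot 0.64 [132. 347.] [0.629 0.175 0.128]
marker_pivot 0.16 [220. 350.] [ 0.558 -0.224  0.128]
```

```bash
python3 - <<'E'
import cv2
a=cv2.imread("pics/scene0.png")[90:290,220:480]
cv2.imwrite("pics/sc.png",cv2.resize(a,(780,600),interpolation=cv2.INTER_CUBIC))
E
```

```text
(no output)
```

View pics/sc.png

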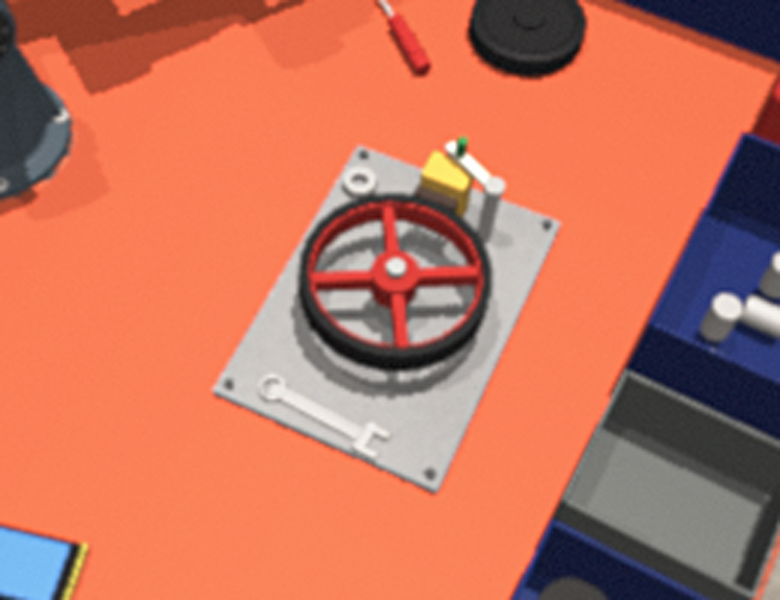

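View pics/side0.png

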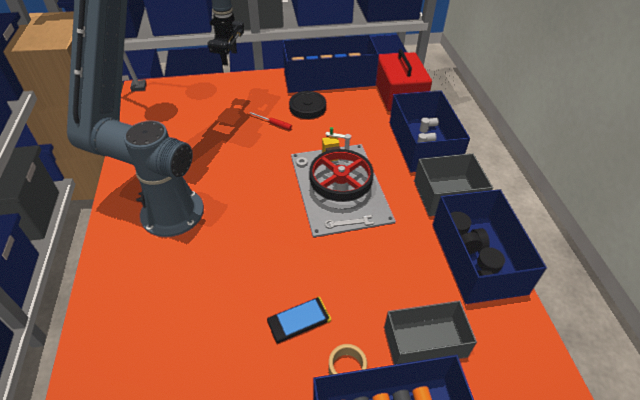

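Request:
{"api": "send_rows", "payload": {
  "moves": "0 -19.4 -9 -25.5 0;0 -19.4 -9 -25.5 0;0 -19.4 -9 -25.5 0;0 -19.4 -9 -25.5 0;0 -19.4 -9 -25.5 0;0 -19.4 -9 -25.5 0;0 -19.4 -9 -25.5 0;0 -19.4 -9 -25.5 0;0 -19.4 -9 -25.5 0;0 -19.4 -9 -25.5 0;0 -19.4 -9 -25.5 0;0 -19.4 -9 -25.5 0;0 -19.4 -9 -25.5 0;0 -19.4 -9 -25.5 0;0 -19.4 -9 -25.5 0;0 -19.4 -9 -25.5 0;0 -19.4 -9 -25.5 0;0 -19.4 -9 -25.5 0;0 -19.4 -9 -25.5 0;0 -19.4 -9 -25.5 0"
}}

```text
time_s: 2.27
position: [0.5619, 0.0296, 0.4032]
tcp_rot: [[0.371, 0.0, -0.929], [0.929, 0.0, 0.371], [0.0, -1.0, -0.0]]
force: [-0.0, -0.1, 0.1]
opening: 0.004
```

Request:
{"api": "send_rows", "payload": {
  "moves": "0 0 0 0 0;0 0 0 0 0;0 0 0 0 0"
}}

```text
time_s: 2.52
position: [0.5608, 0.0314, 0.4021]
tcp_rot: [[0.371, -0.001, -0.929], [0.929, 0.001, 0.371], [0.0, -1.0, 0.002]]
force: [-0.3, 0.4, 0.3]
opening: 0.006
```

```bash
cat >> h.py <<'E'
def wrist():
    s=read_state(); c=capture("wrist"); T=np.array(c["tool_from_camera"]); R=np.array(s["tcp_rot"])
    c["origin"]=R@T[:3,3]+np.array(s["position"]); c["rotation"]=R@T[:3,:3]; return s,c
E
python3 - <<'E'
from h import *
s,c=wrist(); cv2.imwrite("pics/w1.png",c["image"])
print(s["position"],s["force"],c["tool_from_camera"],np.round(c["origin"],3))
for t,z in(("stand",0),("wheel",.055),("pad_face",.075),("marker_post",.128),("marker_pivot",.128)):
        for m in mark_of(c,t)[:2]:
            r,cc=m["pixel"]; print(t,round(m["p"],2),np.round([r,cc]),np.round(proj_inv(c,r,cc,z),3))
E
```

```text
[0.5607975  0.03139931 0.40209057] [-0.28048378  0.3627106   0.32375058] [[ 9.99999938e-01 -6.87999227e-05 -3.44244260e-04 -7.29534806e-04]
 [-3.09560426e-04  2.89644757e-01 -9.57134170e-01 -1.62358046e-01]
 [ 1.65559302e-04  9.57134217e-01  2.89644718e-01  7.91534507e-02]
 [ 0.00000000e+00  0.00000000e+00  0.00000000e+00  1.00000000e+00]] [0.487 0.06  0.565]
stand 0.69 [171. 326.] [0.586 0.024 0.   ]
wheel 0.58 [177. 325.] [0.586 0.021 0.055]
pad_face 0.74 [148. 385.] [0.574 0.133 0.075]
marker_post 0.81 [138. 430.] [0.575 0.191 0.128]
marker_pivot 0.61 [178. 425.] [0.63  0.168 0.128]
marker_pivot 0.46 [ 33. 582.] [0.519 0.413 0.128]
```

View pics/w1.png

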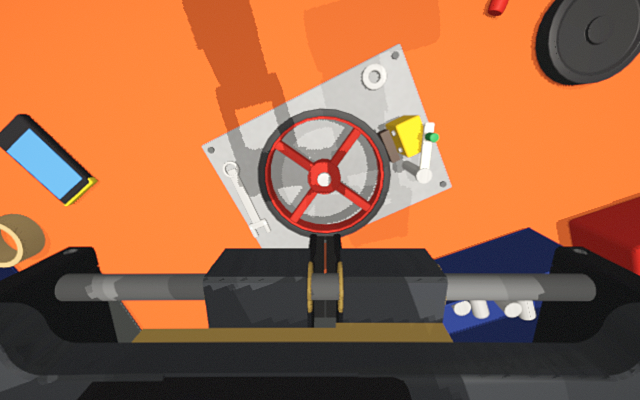

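```bash
cat >> h.py <<'E'
def plane(c,rs,cs,z):
    p=cv2.undistortPoints(np.stack([cs,rs],-1).astype(float)[:,None],np.array(c["mtx"]),np.array(c["distortion"]))[:,0]
    w=np.c_[p[:,0],-p[:,1],-np.ones(len(p))]@np.array(c["rotation"]).T; o=np.array(c["origin"])
    return (o+((z-o[2])/w[:,2])[:,None]*w)[:,:2]
def spokes(c,ax):
    """wheel angle mod 90, deg, in world, from red pixels at r 40..80 mm"""
    hsv=cv2.cvtColor(c["image"],cv2.COLOR_BGR2HSV); H,S,V=cv2.split(hsv)
    rs,cs=np.nonzero(((H<5)|(H>174))&(S>140)&(V>60)); q=plane(c,rs,cs,.09)-ax
    d=np.hypot(*q.T); k=(d>.04)&(d<.08); a=np.arctan2(q[k,1],q[k,0])
    return np.degrees(np.angle(np.exp(4j*a).mean()))/4%90, k.sum(), abs(np.exp(4j*a).mean())
E
python3 - <<'E'
from h import *
s,c=wrist()
hsv=cv2.cvtColor(c["image"],cv2.COLOR_BGR2HSV); H,S,V=cv2.split(hsv)
# yellow top
m=((H>22)&(H<34)&(S>150)&(V>180)).astype(np.uint8); m[:100]=0;m[180:]=0;m[:,:380]=0;m[:,440:]=0
q=plane(c,*np.nonzero(m),.1); r=cv2.minAreaRect((q*1000).astype(np.float32)); print("yellow",r)
# tyre outer: wheel mask, upper rim z=.095
g=masks_of(c,"wheel")[0]; R=g["region"]; print(g["p"],g["bbox"])
ct=max(cv2.findContours(R.astype(np.uint8),0,1)[0],key=cv2.contourArea)[:,0]
q=plane(c,ct[:,1],ct[:,0],.095); print("circle",[np.round(x*1000,1) for x in cv2.minEnclosingCircle((q*1000).astype(np.float32))] if 0 else cv2.fitEllipse((q*1000).astype(np.float32)))
# nut
t=(S<60)&(V>150); t[:165]=0;t[195:]=0;t[:,:310]=0;t[:,:]&=True;t[:,338:]=False
l=cv2.connectedComponentsWithStats(t.astype(np.uint8)); print(l[2],l[3]); 
for x in l[3][1:]: print(plane(c,x[1:],x[:1],.105))
t=((H>45)&(H<80)&(S>120)).astype(np.uint8); t[:120]=0;t[150:]=0;t[:,:400]=0;t[:,450:]=0
q=plane(c,*np.nonzero(t),.135);print("post",q.mean(0),len(q))
print(spokes(c,np.array([.586,.022])))
E
```

```text
yellow ((567.7859497070312, 174.80735778808594), (55.233360290527344, 38.33317947387695), 3.3900563716888428)
0.69 [261.2, 112.4, 389.4, 236.2]
circle ((577.7392578125, 21.635574340820312), (212.73214721679688, 216.3459014892578), 167.80491638183594)
[[     0      0    640    400 255816]
 [   317    172     13     14    145]
 [   326    190     12      5     34]
 [   317    194      5      1      5]] [[319.49612221 199.51276308]
 [323.20689655 178.75862069]
 [332.94117647 192.73529412]
 [319.         194.        ]]
[[0.5785392  0.02169851]]
[[0.60606348 0.02785525]]
[[0.59963038 0.00586415]]
post [0.57301815 0.19162349] 80
(np.float64(33.1292918544201), np.int64(926), np.float64(0.7547409187579392))
```

Request:
{"api": "send_rows", "payload": {
  "moves": "0 5.3 0 39.6 0;0 0 10 0 -6.82;0 0 10 0 -6.82;0 0 10 0 -6.82;0 0 10 0 -6.82;0 0 10 0 -6.82;0 0 10 0 -6.82;0 0 10 0 -6.82;0 0 10 0 -6.82;0 0 10 0 -6.82;0 0 10 0 -6.82;0 0 10 0 -6.82;0 0 10 0 -6.82;0 0 0 0 0;0 0 0 0 0"
}}

```text
time_s: 4.17
position: [0.5264, 0.0508, 0.2823]
tcp_rot: [[-0.865, -0.001, -0.501], [0.501, 0.0, -0.865], [0.001, -1.0, 0.0]]
force: [1.1, 0.7, -0.2]
opening: 0.004
```

```bash
python3 - <<'E'
from h import *
s,c=wrist(); cv2.imwrite("pics/w2.png",c["image"])
print(s["joint_positions"],s["position"],s["tcp_rot"])
for a in ([.578,.021],[.579,.022],[.577,.02]): print(spokes(c,np.array(a)))
c=capture("scene"); print(spokes(c,np.array([.578,.021])))
E
```

```text
[-6.60045016e+00  1.88217840e+01  9.14971120e+01 -1.02316360e-03
  6.97489688e+01 -1.56520285e+02] [0.52637889 0.05082717 0.28227998] [[-8.65327452e-01 -1.17853708e-03 -5.01205559e-01]
 [ 5.01205782e-01  1.19505280e-04 -8.65328117e-01]
 [ 1.07971799e-03 -9.99999298e-01  4.87278401e-04]]
(np.float64(32.71289551772401), np.int64(1533), np.float64(0.948509326688493))
(np.float64(32.65554158541137), np.int64(1543), np.float64(0.9383841610018194))
(np.float64(32.74743953570974), np.int64(1536), np.float64(0.9515440214926616))
(np.float64(31.541522658358005), np.int64(271), np.float64(0.6394257911147021))
```

View pics/w2.png

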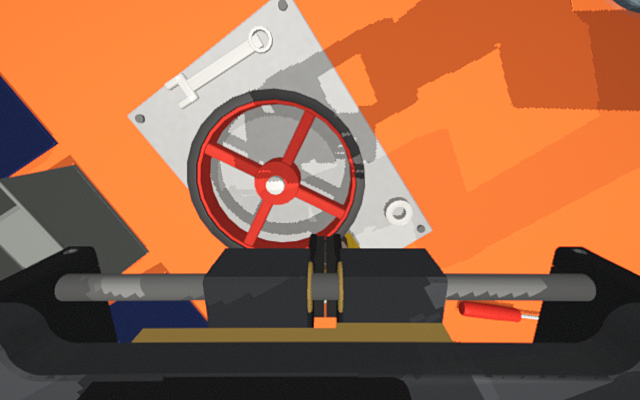

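Request:
{"api": "send_rows", "payload": {
  "moves": "0 0 30 0 0;0 0 30 0 0;0 0 30 0 0;0 0 30 0 0;0 0 30 0 0;0 0 20 0 0;0 0 16 0 0;0 0 10 0 0;0 0 10 0 0;0 0 0 0 0;0 0 0 0 0"
}}

```text
time_s: 5.18
position: [0.5272, 0.0506, 0.0769]
tcp_rot: [[-0.867, 0.001, -0.499], [0.499, -0.0, -0.867], [-0.001, -1.0, -0.0]]
force: [-0.2, 0.3, -0.9]
opening: 0.002
```

```bash
cat >> h.py <<'E'
AX=np.array([.578,.021])
def rep(s=None):
    s=s or read_state(); q=np.array(s["position"][:2])-AX; f=np.array(s["force"][:2])
    r=np.hypot(*q); print("t %.2f r %.1f phi %.2f x-ang %.2f Ft@61 %.2f Fz %.1f j6 %.0f"%(s["time_s"],r*1e3,np.degrees(np.arctan2(q[1],q[0])),np.degrees(np.arctan2(s["tcp_rot"][1][0],s["tcp_rot"][0][0])),(q[0]*f[1]-q[1]*f[0])/.061,s["force"][2],s["joint_positions"][5]))
E
python3 - <<'E'
from h import *
rep(); s=read_state(); print(s["position"],s["force"])
d=np.radians(5);r=.060
# CW turn by d with tool x outward: shift in tool axes
print("per row 5deg CW: x %.2f z %.2f"%(r*1e3*(np.cos(d)-1),-r*1e3*np.sin(d)))
d=np.radians(4);print("4deg: x %.2f z %.2f"%(r*1e3*(np.cos(d)-1),-r*1e3*np.sin(d)))
E
```

```text
t 5.18 r 58.8 phi 149.79 x-ang 150.05 Ft@61 -0.14 Fz -0.9 j6 -157
[0.52719037 0.05058022 0.07687576] [-0.23518697  0.30241279 -0.85623752]
per row 5deg CW: x -0.23 z -5.23
4deg: x -0.15 z -4.19
```

Request:
{"api": "send_rows", "payload": {
  "moves": "0 -0.08 0 -3.14 3;0 -0.08 0 -3.14 3;0 -0.08 0 -3.14 3;0 -0.08 0 -3.14 3"
}}

```text
time_s: 5.52
position: [0.5339, 0.06, 0.0779]
tcp_rot: [[-0.743, 0.0, -0.669], [0.669, -0.002, -0.743], [-0.001, -1.0, 0.001]]
force: [-2.8, -3.5, 0.9]
opening: 0.005
```

Request:
{"api": "send_rows", "payload": {
  "moves": "0 -0.08 0 -3.14 3;0 -0.08 0 -3.14 3;0 -0.08 0 -3.14 3;0 -0.08 0 -3.14 3"
}}

```text
time_s: 5.85
position: [0.5426, 0.0685, 0.0779]
tcp_rot: [[-0.587, -0.001, -0.81], [0.81, -0.001, -0.587], [-0.001, -1.0, 0.002]]
force: [-3.1, -3.4, 1.9]
opening: 0.007
```

Request:
{"api": "send_rows", "payload": {
  "moves": "0 -0.08 0 -3.14 3;0 -0.08 0 -3.14 3;0 -0.08 0 -3.14 3"
}}

```text
time_s: 6.1
position: [0.5502, 0.0736, 0.0779]
tcp_rot: [[-0.453, -0.002, -0.891], [0.891, -0.001, -0.453], [-0.0, -1.0, 0.002]]
force: [-2.7, -2.5, 1.4]
opening: 0.003
```

Request:
{"api": "send_rows", "payload": {
  "moves": "0 -0.08 0 -3.14 3;0 -0.08 0 -3.14 3;0 -0.08 0 -3.14 3"
}}

```text
time_s: 6.35
position: [0.5586, 0.0774, 0.0778]
tcp_rot: [[-0.308, -0.003, -0.951], [0.951, -0.001, -0.308], [0.0, -1.0, 0.003]]
force: [-2.9, -1.8, 2.2]
opening: 0.007
```

Request:
{"api": "send_rows", "payload": {
  "moves": "0 -0.08 0 -3.14 3;0 -0.08 0 -3.14 3;0 -0.08 0 -3.14 3"
}}

```text
time_s: 6.6
position: [0.5675, 0.08, 0.0779]
tcp_rot: [[-0.155, -0.003, -0.988], [0.988, -0.0, -0.155], [0.0, -1.0, 0.003]]
force: [-3.1, -1.7, 2.6]
opening: 0.006
```

```bash
python3 -c "
from h import *
rep()"
```

```text
t 6.60 r 59.9 phi 100.06 x-ang 98.93 Ft@61 3.25 Fz 2.6 j6 -102
```

Request:
{"api": "send_rows", "payload": {
  "moves": "0 -0.08 0 -3.14 3;0 -0.08 0 -3.14 3;0 -0.08 0 -3.14 3;0 -0.08 0 -3.14 3"
}}

```text
time_s: 6.93
position: [0.5799, 0.081, 0.0778]
tcp_rot: [[0.054, -0.003, -0.999], [0.999, 0.0, 0.054], [0.0, -1.0, 0.003]]
force: [-3.1, -0.3, 2.7]
opening: 0.004
```

Request:
{"api": "send_rows", "payload": {
  "moves": "0 -0.08 0 -3.14 3;0 -0.08 0 -3.14 3;0 -0.08 0 -3.14 3;0 -0.08 0 -3.14 3"
}}

```text
time_s: 7.27
position: [0.5925, 0.0794, 0.0779]
tcp_rot: [[0.26, -0.003, -0.966], [0.966, 0.001, 0.26], [-0.0, -1.0, 0.003]]
force: [-3.8, 1.6, 2.6]
opening: 0.008
```

Request:
{"api": "send_rows", "payload": {
  "moves": "0 -0.08 0 -3.14 3;0 -0.08 0 -3.14 3;0 -0.08 0 -3.14 3;0 -0.08 0 -3.14 3"
}}

```text
time_s: 7.6
position: [0.6043, 0.0751, 0.0779]
tcp_rot: [[0.455, -0.003, -0.89], [0.89, 0.001, 0.455], [-0.0, -1.0, 0.003]]
force: [-3.5, 1.8, 1.2]
opening: 0.006
```

Request:
{"api": "send_rows", "payload": {
  "moves": "0 -0.08 0 -3.14 3;0 -0.08 0 -3.14 3;0 -0.08 0 -3.14 3;0 -0.08 0 -3.14 3"
}}

```text
time_s: 7.93
position: [0.615, 0.0685, 0.0779]
tcp_rot: [[0.631, -0.002, -0.776], [0.776, 0.001, 0.631], [-0.0, -1.0, 0.003]]
force: [-3.8, 2.7, 2.1]
opening: 0.004
```

Request:
{"api": "send_rows", "payload": {
  "moves": "0 -0.08 0 -3.14 3;0 -0.08 0 -3.14 3;0 -0.08 0 -3.14 3;0 -0.08 0 -3.14 3"
}}

```text
time_s: 8.27
position: [0.6239, 0.0598, 0.0779]
tcp_rot: [[0.778, -0.002, -0.628], [0.628, 0.002, 0.778], [-0.001, -1.0, 0.003]]
force: [-3.5, 2.9, 0.8]
opening: 0.009
```

Request:
{"api": "send_rows", "payload": {
  "moves": "0 -0.08 0 -3.14 3;0 -0.08 0 -3.14 3;0 -0.08 0 -3.14 3;0 -0.08 0 -3.14 3"
}}

```text
time_s: 8.6
position: [0.6308, 0.0494, 0.0779]
tcp_rot: [[0.892, -0.002, -0.452], [0.452, 0.002, 0.892], [-0.001, -1.0, 0.003]]
force: [-2.0, 2.7, 1.9]
opening: 0.003
```

```bash
python3 -c "
from h import *
rep()"
```

```text
t 8.60 r 60.0 phi 28.30 x-ang 26.89 Ft@61 3.25 Fz 1.9 j6 -33
```

Request:
{"api": "send_rows", "payload": {
  "moves": "0 -0.08 0 -3.14 3;0 -0.08 0 -3.14 3;0 -0.08 0 -3.14 3;0 -0.08 0 -3.14 3"
}}

```text
time_s: 8.93
position: [0.6356, 0.0379, 0.0779]
tcp_rot: [[0.966, -0.002, -0.257], [0.257, 0.002, 0.966], [-0.001, -1.0, 0.003]]
force: [-3.3, 3.0, 1.7]
opening: 0.006
```

Request:
{"api": "send_rows", "payload": {
  "moves": "0 -0.08 0 -3.14 3;0 -0.08 0 -3.14 3;0 -0.08 0 -3.14 3;0 -0.08 0 -3.14 3"
}}

```text
time_s: 9.27
position: [0.6379, 0.0257, 0.0779]
tcp_rot: [[0.999, -0.001, -0.05], [0.05, 0.003, 0.999], [-0.001, -1.0, 0.003]]
force: [-1.3, 3.7, 1.0]
opening: 0.009
```

Request:
{"api": "send_rows", "payload": {
  "moves": "0 -0.08 0 -3.14 3;0 -0.08 0 -3.14 3;0 -0.08 0 -3.14 3;0 -0.08 0 -3.14 3"
}}

```text
time_s: 9.6
position: [0.6381, 0.0149, 0.0779]
tcp_rot: [[0.987, 0.001, 0.16], [-0.16, 0.006, 0.987], [0.0, -1.0, 0.006]]
force: [0.5, 11.0, -0.1]
opening: 0.005
```

Request:
{"api": "send_rows", "payload": {
  "moves": "0 -0.08 0 -3.14 3;0 -0.08 0 -3.14 3;0 -0.08 0 -3.14 3;0 -0.08 0 -3.14 3"
}}

```text
time_s: 9.93
position: [0.6364, 0.0049, 0.078]
tcp_rot: [[0.932, 0.005, 0.363], [-0.363, 0.009, 0.932], [0.002, -1.0, 0.01]]
force: [4.2, 15.3, -1.7]
opening: -0.0
```

Request:
{"api": "send_rows", "payload": {
  "moves": "0 -0.08 0 -3.14 3;0 -0.08 0 -3.14 3;0 -0.08 0 -3.14 3;0 -0.08 0 -3.14 3"
}}

```text
time_s: 10.27
position: [0.6302, -0.0095, 0.078]
tcp_rot: [[0.838, 0.003, 0.546], [-0.546, 0.003, 0.838], [0.001, -1.0, 0.004]]
force: [0.9, 2.5, -1.1]
opening: 0.004
```

Request:
{"api": "send_rows", "payload": {
  "moves": "0 -0.08 0 -3.14 3;0 -0.08 0 -3.14 3;0 -0.08 0 -3.14 3;0 -0.08 0 -3.14 3"
}}

```text
time_s: 10.6
position: [0.623, -0.0204, 0.0783]
tcp_rot: [[0.705, 0.005, 0.709], [-0.709, 0.001, 0.705], [0.002, -1.0, 0.005]]
force: [1.9, 3.9, -1.3]
opening: 0.007
```

Request:
{"api": "send_rows", "payload": {
  "moves": "0 -0.08 0 -3.14 3;0 -0.08 0 -3.14 3;0 -0.08 0 -3.14 3;0 -0.08 0 -3.14 3"
}}

```text
time_s: 10.93
position: [0.6138, -0.0288, 0.0784]
tcp_rot: [[0.543, 0.006, 0.84], [-0.84, 0.001, 0.543], [0.003, -1.0, 0.006]]
force: [2.2, 3.2, -1.0]
opening: -0.001
```

```bash
python3 -c "
from h import *
rep()"
```

```text
t 10.93 r 61.3 phi -54.26 x-ang -57.14 Ft@61 3.63 Fz -1.0 j6 44
```

Request:
{"api": "send_rows", "payload": {
  "moves": "0 -0.23 0 5.23 -5;0 -0.23 0 5.23 -5;0 -0.23 0 5.23 -5;0 -0.23 0 5.23 -5;0 -0.23 0 5.23 -5;0 -0.23 0 5.23 -5;0 -0.23 0 5.23 -5;0 -0.23 0 5.23 -5;0 -0.23 0 5.23 -5;0 -0.23 0 5.23 -5;0 -0.23 0 5.23 -5;0 -0.08 0 3.14 -3;0 -0.08 0 3.14 -3;0 -0.08 0 3.14 -3;0 -0.08 0 3.14 -3;0 -0.02 0 1.57 -1.5;0 -0.02 0 1.57 -1.5;0 -0.02 0 1.57 -1.5;0 -0.02 0 1.57 -1.5"
}}

```text
time_s: 12.52
position: [0.6382, 0.0369, 0.078]
tcp_rot: [[0.96, 0.004, -0.279], [0.279, -0.001, 0.96], [0.004, -1.0, -0.002]]
force: [2.5, -2.6, 3.1]
opening: 0.008
```

```bash
python3 -c "
from h import *
rep();s,c=wrist();print(spokes(c,AX))"
```

```text
t 12.52 r 62.3 phi 14.84 x-ang 16.17 Ft@61 -3.20 Fz 3.1 j6 -23
(np.float64(30.547218242913313), np.int64(9321), np.float64(0.4879207526326709))
```

Request:
{"api": "send_rows", "payload": {
  "moves": "0 -0.08 0 3.14 -3;0 -0.08 0 3.14 -3;0 -0.08 0 3.14 -3;0 -0.08 0 3.14 -3;0 -0.02 0 1.57 -1.5;0 -0.02 0 1.57 -1.5"
}}

```text
time_s: 13.07
position: [0.6337, 0.0498, 0.0777]
tcp_rot: [[0.855, 0.008, -0.519], [0.519, -0.004, 0.855], [0.005, -1.0, -0.007]]
force: [5.9, -8.5, -0.1]
opening: 0.005
```

Request:
{"api": "send_rows", "payload": {
  "moves": "0 -0.02 0 1.57 -1.5;0 -0.02 0 1.57 -1.5"
}}

```text
time_s: 13.23
position: [0.6329, 0.0518, 0.0778]
tcp_rot: [[0.827, 0.01, -0.562], [0.562, -0.005, 0.827], [0.006, -1.0, -0.009]]
force: [7.9, -10.0, -1.3]
opening: 0.003
```

Request:
{"api": "send_rows", "payload": {
  "moves": "0 -0.02 0 1.57 -1.5;0 -0.02 0 1.57 -1.5"
}}

```text
time_s: 13.4
position: [0.632, 0.0538, 0.0778]
tcp_rot: [[0.796, 0.012, -0.605], [0.605, -0.005, 0.796], [0.006, -1.0, -0.011]]
force: [8.5, -9.1, -1.5]
opening: 0.006
```

Request:
{"api": "send_rows", "payload": {
  "moves": "0 -0.02 0 1.57 -1.5;0 -0.02 0 1.57 -1.5"
}}

```text
time_s: 13.57
position: [0.6307, 0.0561, 0.0779]
tcp_rot: [[0.763, 0.013, -0.646], [0.646, -0.005, 0.763], [0.007, -1.0, -0.013]]
force: [10.4, -10.4, -2.0]
opening: 0.005
```

Request:
{"api": "send_rows", "payload": {
  "moves": "0 -0.02 0 1.57 -1.5;0 -0.02 0 1.57 -1.5"
}}

```text
time_s: 13.73
position: [0.6292, 0.0585, 0.0779]
tcp_rot: [[0.729, 0.014, -0.685], [0.685, -0.005, 0.729], [0.007, -1.0, -0.014]]
force: [9.6, -10.4, -2.1]
opening: 0.011
```

Request:
{"api": "send_rows", "payload": {
  "moves": "0 -0.02 0 1.57 -1.5;0 -0.02 0 1.57 -1.5"
}}

```text
time_s: 13.9
position: [0.6271, 0.0611, 0.0779]
tcp_rot: [[0.692, 0.015, -0.722], [0.722, -0.004, 0.692], [0.007, -1.0, -0.014]]
force: [10.5, -8.6, -2.6]
opening: 0.003
```

Request:
{"api": "send_rows", "payload": {
  "moves": "0 -0.02 0 1.57 -1.5;0 -0.02 0 1.57 -1.5"
}}

```text
time_s: 14.07
position: [0.6243, 0.0641, 0.0779]
tcp_rot: [[0.654, 0.014, -0.756], [0.757, -0.003, 0.654], [0.007, -1.0, -0.012]]
force: [9.4, -6.0, -1.6]
opening: 0.01
```

Request:
{"api": "send_rows", "payload": {
  "moves": "0 -0.02 0 1.57 -1.5;0 -0.02 0 1.57 -1.5"
}}

```text
time_s: 14.23
position: [0.6201, 0.0675, 0.0777]
tcp_rot: [[0.614, 0.01, -0.789], [0.789, -0.001, 0.614], [0.006, -1.0, -0.008]]
force: [5.4, -1.5, 1.5]
opening: 0.005
```

Request:
{"api": "send_rows", "payload": {
  "moves": "0 -0.02 0 1.57 -1.5;0 -0.02 0 1.57 -1.5"
}}

```text
time_s: 14.4
position: [0.615, 0.0706, 0.0773]
tcp_rot: [[0.572, 0.004, -0.82], [0.82, 0.001, 0.572], [0.003, -1.0, -0.003]]
force: [3.4, 0.8, 1.9]
opening: 0.004
```

Request:
{"api": "send_rows", "payload": {
  "moves": "0 -0.02 0 1.57 -1.5;0 -0.02 0 1.57 -1.5"
}}

```text
time_s: 14.57
position: [0.6111, 0.0724, 0.0769]
tcp_rot: [[0.527, 0.002, -0.85], [0.85, 0.001, 0.527], [0.002, -1.0, -0.001]]
force: [4.5, 0.5, 1.6]
opening: 0.001
```

Request:
{"api": "send_rows", "payload": {
  "moves": "0 -0.02 0 1.57 -1.5;0 -0.02 0 1.57 -1.5"
}}

```text
time_s: 14.73
position: [0.6078, 0.0739, 0.0767]
tcp_rot: [[0.482, 0.001, -0.876], [0.876, 0.001, 0.482], [0.001, -1.0, -0.0]]
force: [3.4, 1.2, 1.9]
opening: 0.004
```

Request:
{"api": "send_rows", "payload": {
  "moves": "0 -0.02 0 1.57 -1.5;0 -0.02 0 1.57 -1.5"
}}

```text
time_s: 14.9
position: [0.6049, 0.0754, 0.0766]
tcp_rot: [[0.435, 0.0, -0.9], [0.9, 0.001, 0.435], [0.001, -1.0, -0.0]]
force: [3.6, 2.1, 2.3]
opening: 0.005
```

Request:
{"api": "send_rows", "payload": {
  "moves": "0 -0.02 0 1.57 -1.5;0 -0.02 0 1.57 -1.5"
}}

```text
time_s: 15.07
position: [0.602, 0.0766, 0.0766]
tcp_rot: [[0.387, 0.0, -0.922], [0.922, 0.001, 0.387], [0.001, -1.0, 0.0]]
force: [4.3, 0.7, 2.2]
opening: 0.012
```

```bash
python3 -c "
from h import *
rep()"
```

```text
t 15.07 r 60.6 phi 66.69 x-ang 67.21 Ft@61 -3.67 Fz 2.2 j6 -71
```

```bash
cat > fit.py <<'E'
import numpy as np
from h import AX
def show(txt):
    for l in txt.split("\n"):
        if not l.strip(): continue
        x,y,fx,fy,c,s=map(float,l.split()); q=np.array([x,y])-AX
        print("phi %.1f xang %.1f r %.1f Ft %.2f"%(np.degrees(np.arctan2(q[1],q[0])),np.degrees(np.arctan2(s,c)),1e3*np.hypot(*q),(q[0]*fy-q[1]*fx)/.061))
E
python3 - <<'E'
from fit import *
show("""0.6356 0.0379 -3.3 3 .966 .257
.6379 .0257 -1.3 3.7 .999 .05
.6381 .0149 .5 11 .987 -.16
.6364 .0049 4.2 15.3 .932 -.363
.6302 -.0095 .9 2.5 .838 -.546
.6230 -.0204 1.9 3.9 .705 -.709""");print()
show(""".6337 .0498 5.9 -8.5 .855 .519
.6329 .0518 7.9 -10 .827 .562
.632 .0538 8.5 -9.1 .796 .605
.6307 .0561 10.4 -10.4 .763 .646
.6292 .0585 9.6 -10.4 .729 .685
.6271 .0611 10.5 -8.6 .692 .722
.6243 .0641 9.4 -6 .654 .757
.6201 .0675 5.4 -1.5 .614 .789
.6150 .0706 3.4 .8 .572 .82
.6111 .0724 4.5 .5 .527 .85""")
from h import *
s,c=wrist();print(spokes(c,AX))
E
```

```text
phi 16.4 xang 14.9 r 60.0 Ft 3.75
phi 4.5 xang 2.9 r 60.1 Ft 3.73
phi -5.8 xang -9.2 r 60.4 Ft 10.89
phi -15.4 xang -21.3 r 60.6 Ft 15.76
phi -30.3 xang -33.1 r 60.5 Ft 2.59
phi -42.6 xang -45.2 r 61.1 Ft 4.17

phi 27.3 xang 31.3 r 62.7 Ft -10.55
phi 29.3 xang 34.2 r 62.9 Ft -12.99
phi 31.3 xang 37.2 r 63.2 Ft -12.63
phi 33.7 xang 40.3 r 63.3 Ft -14.97
phi 36.2 xang 43.2 r 63.5 Ft -14.63
phi 39.2 xang 46.2 r 63.4 Ft -13.82
phi 43.0 xang 49.2 r 63.3 Ft -11.20
phi 47.8 xang 52.1 r 62.7 Ft -5.15
phi 53.3 xang 55.1 r 61.9 Ft -2.28
phi 57.2 xang 58.2 r 61.1 Ft -3.52
(np.float64(85.28958580540308), np.int64(8774), np.float64(0.5357317636204679))
```

Request:
{"api": "send_rows", "payload": {
  "moves": "0 -0.23 0 -5.23 5;0 -0.23 0 -5.23 5;0 -0.23 0 -5.23 5;0 -0.23 0 -5.23 5;0 -0.23 0 -5.23 5;0 -0.23 0 -5.23 5;0 -0.23 0 -5.23 5;0 -0.23 0 -5.23 5;0 -0.23 0 -5.23 5;0 -0.08 0 -3.14 3;0 -0.08 0 -3.14 3;0 -0.08 0 -3.14 3;0 -0.08 0 -3.14 3;0 -0.02 0 -1.57 1.5;0 -0.02 0 -1.57 1.5;0 -0.02 0 -1.57 1.5;0 -0.02 0 -1.57 1.5"
}}

```text
time_s: 16.53
position: [0.6365, 0.0258, 0.0756]
tcp_rot: [[0.998, -0.004, -0.069], [0.069, 0.001, 0.998], [-0.004, -1.0, 0.001]]
force: [-0.8, 4.6, -0.6]
opening: 0.007
```

Request:
{"api": "send_rows", "payload": {
  "moves": "0 -0.01 0 -1.05 1;0 -0.01 0 -1.05 1;0 -0.01 0 -1.05 1"
}}

```text
time_s: 16.78
position: [0.6387, 0.0219, 0.0765]
tcp_rot: [[1.0, -0.0, -0.017], [0.017, 0.0, 1.0], [-0.0, -1.0, 0.0]]
force: [-0.2, 3.9, -1.0]
opening: 0.006
```

Request:
{"api": "send_rows", "payload": {
  "moves": "0 -0.01 0 -1.05 1;0 -0.01 0 -1.05 1;0 -0.01 0 -1.05 1"
}}

```text
time_s: 17.03
position: [0.6387, 0.019, 0.0765]
tcp_rot: [[0.999, 0.0, 0.036], [-0.036, 0.001, 0.999], [0.0, -1.0, 0.001]]
force: [0.0, 6.9, -1.6]
opening: 0.008
```

Request:
{"api": "send_rows", "payload": {
  "moves": "0 -0.01 0 -1.05 1;0 -0.01 0 -1.05 1;0 -0.01 0 -1.05 1"
}}

```text
time_s: 17.28
position: [0.6388, 0.0169, 0.0765]
tcp_rot: [[0.996, 0.001, 0.088], [-0.088, 0.002, 0.996], [0.001, -1.0, 0.003]]
force: [0.2, 8.2, -1.9]
opening: 0.002
```

Request:
{"api": "send_rows", "payload": {
  "moves": "0 -0.01 0 -1.05 1;0 -0.01 0 -1.05 1;0 -0.01 0 -1.05 1"
}}

```text
time_s: 17.53
position: [0.6388, 0.0147, 0.0766]
tcp_rot: [[0.99, 0.002, 0.141], [-0.141, 0.004, 0.99], [0.001, -1.0, 0.004]]
force: [0.8, 10.3, -1.6]
opening: 0.006
```

Request:
{"api": "send_rows", "payload": {
  "moves": "0 -0.01 0 -1.05 1;0 -0.01 0 -1.05 1;0 -0.01 0 -1.05 1"
}}

```text
time_s: 17.78
position: [0.6386, 0.0123, 0.0766]
tcp_rot: [[0.981, 0.002, 0.193], [-0.193, 0.005, 0.981], [0.001, -1.0, 0.005]]
force: [2.6, 12.4, -2.0]
opening: 0.005
```

Request:
{"api": "send_rows", "payload": {
  "moves": "0 -0.01 0 -1.05 1;0 -0.01 0 -1.05 1;0 -0.01 0 -1.05 1"
}}

```text
time_s: 18.03
position: [0.6382, 0.0098, 0.0766]
tcp_rot: [[0.97, 0.003, 0.244], [-0.244, 0.006, 0.97], [0.002, -1.0, 0.006]]
force: [2.7, 12.4, -2.3]
opening: 0.003
```

Request:
{"api": "send_rows", "payload": {
  "moves": "0 -0.01 0 -1.05 1;0 -0.01 0 -1.05 1;0 -0.01 0 -1.05 1"
}}

```text
time_s: 18.28
position: [0.6376, 0.007, 0.0766]
tcp_rot: [[0.956, 0.004, 0.295], [-0.295, 0.006, 0.956], [0.002, -1.0, 0.007]]
force: [3.2, 13.6, -2.7]
opening: 0.007
```

Request:
{"api": "send_rows", "payload": {
  "moves": "0 -0.01 0 -1.05 1;0 -0.01 0 -1.05 1;0 -0.01 0 -1.05 1"
}}

```text
time_s: 18.53
position: [0.6368, 0.0039, 0.0767]
tcp_rot: [[0.939, 0.004, 0.344], [-0.344, 0.006, 0.939], [0.002, -1.0, 0.007]]
force: [3.9, 14.3, -4.0]
opening: 0.002
```

Request:
{"api": "send_rows", "payload": {
  "moves": "0 -0.01 0 -1.05 1;0 -0.01 0 -1.05 1;0 -0.01 0 -1.05 1"
}}

```text
time_s: 18.78
position: [0.6355, 0.0005, 0.0766]
tcp_rot: [[0.92, 0.004, 0.393], [-0.393, 0.005, 0.92], [0.001, -1.0, 0.006]]
force: [2.4, 11.4, -2.9]
opening: 0.006
```

Request:
{"api": "send_rows", "payload": {
  "moves": "0 -0.01 0 -1.05 1;0 -0.01 0 -1.05 1;0 -0.01 0 -1.05 1"
}}

```text
time_s: 19.03
position: [0.6336, -0.0034, 0.0766]
tcp_rot: [[0.898, 0.002, 0.44], [-0.44, 0.003, 0.898], [0.001, -1.0, 0.004]]
force: [0.9, 7.4, -2.4]
opening: 0.001
```

Request:
{"api": "send_rows", "payload": {
  "moves": "0 -0.01 0 -1.05 1;0 -0.01 0 -1.05 1;0 -0.01 0 -1.05 1"
}}

```text
time_s: 19.28
position: [0.6326, -0.008, 0.077]
tcp_rot: [[0.874, 0.003, 0.485], [-0.485, 0.0, 0.874], [0.003, -1.0, 0.002]]
force: [1.0, 3.7, -1.0]
opening: 0.003
```

Request:
{"api": "send_rows", "payload": {
  "moves": "0 -0.01 0 -1.05 1;0 -0.01 0 -1.05 1;0 -0.01 0 -1.05 1"
}}

```text
time_s: 19.53
position: [0.6305, -0.0115, 0.077]
tcp_rot: [[0.848, 0.002, 0.53], [-0.53, -0.001, 0.848], [0.002, -1.0, 0.001]]
force: [2.2, 3.1, -0.3]
opening: 0.009
```

Request:
{"api": "send_rows", "payload": {
  "moves": "0 -0.01 0 -1.05 1;0 -0.01 0 -1.05 1;0 -0.01 0 -1.05 1"
}}

```text
time_s: 19.78
position: [0.6286, -0.0142, 0.0769]
tcp_rot: [[0.819, 0.002, 0.574], [-0.574, -0.001, 0.819], [0.002, -1.0, 0.001]]
force: [2.3, 2.6, 1.1]
opening: 0.005
```

```bash
python3 -c "
from h import *
rep()"
```

```text
t 19.78 r 61.6 phi -34.81 x-ang -35.03 Ft@61 3.50 Fz 1.1 j6 24
```

Request:
{"api": "send_rows", "payload": {
  "moves": "0 -0.23 0 5.23 -5;0 -0.23 0 5.23 -5;0 -0.23 0 5.23 -5;0 -0.23 0 5.23 -5;0 -0.23 0 5.23 -5;0 -0.23 0 5.23 -5;0 -0.23 0 5.23 -5;0 -0.23 0 5.23 -5;0 -0.08 0 3.14 -3;0 -0.08 0 3.14 -3;0 -0.08 0 3.14 -3;0 -0.08 0 3.14 -3;0 -0.02 0 1.57 -1.5;0 -0.02 0 1.57 -1.5;0 -0.02 0 1.57 -1.5;0 -0.02 0 1.57 -1.5;0 -0.02 0 1.57 -1.5;0 -0.02 0 1.57 -1.5"
}}

```text
time_s: 21.28
position: [0.633, 0.0457, 0.0766]
tcp_rot: [[0.897, 0.001, -0.442], [0.442, -0.003, 0.897], [-0.0, -1.0, -0.003]]
force: [1.3, -8.9, -2.1]
opening: 0.008
```

Request:
{"api": "send_rows", "payload": {
  "moves": "0 -0.01 0 1.05 -1;0 -0.01 0 1.05 -1;0 -0.01 0 1.05 -1"
}}

```text
time_s: 21.53
position: [0.6325, 0.0474, 0.0766]
tcp_rot: [[0.872, 0.003, -0.489], [0.489, -0.004, 0.872], [0.0, -1.0, -0.005]]
force: [2.9, -10.6, -2.9]
opening: 0.007
```

Request:
{"api": "send_rows", "payload": {
  "moves": "0 -0.01 0 1.05 -1;0 -0.01 0 1.05 -1;0 -0.01 0 1.05 -1"
}}

```text
time_s: 21.78
position: [0.6317, 0.0493, 0.0767]
tcp_rot: [[0.845, 0.005, -0.534], [0.534, -0.005, 0.845], [0.001, -1.0, -0.007]]
force: [4.4, -12.4, -4.2]
opening: 0.004
```

Request:
{"api": "send_rows", "payload": {
  "moves": "0 -0.01 0 1.05 -1;0 -0.01 0 1.05 -1;0 -0.01 0 1.05 -1"
}}

```text
time_s: 22.03
position: [0.6309, 0.0514, 0.0767]
tcp_rot: [[0.816, 0.007, -0.578], [0.578, -0.006, 0.816], [0.002, -1.0, -0.009]]
force: [5.0, -12.9, -4.9]
opening: 0.008
```

```bash
python3 -c "
from h import *
rep()"
```

```text
t 22.03 r 61.0 phi 29.84 x-ang 35.29 Ft@61 -13.69 Fz -4.9 j6 -40
```

Request:
{"api": "send_rows", "payload": {
  "moves": "0 -0.01 0 1.05 -1;0 -0.01 0 1.05 -1"
}}

```text
time_s: 22.2
position: [0.6302, 0.0528, 0.0768]
tcp_rot: [[0.796, 0.008, -0.606], [0.606, -0.007, 0.796], [0.002, -1.0, -0.01]]
force: [5.6, -14.3, -5.8]
opening: 0.007
```

Request:
{"api": "send_rows", "payload": {
  "moves": "0 -0.01 0 1.05 -1;0 -0.01 0 1.05 -1"
}}

```text
time_s: 22.37
position: [0.6294, 0.0542, 0.0768]
tcp_rot: [[0.774, 0.009, -0.633], [0.633, -0.007, 0.774], [0.002, -1.0, -0.011]]
force: [6.7, -13.8, -6.2]
opening: 0.01
```

Request:
{"api": "send_rows", "payload": {
  "moves": "0 -0.01 0 1.05 -1;0 0 0 0 0"
}}

```text
time_s: 22.53
position: [0.6287, 0.0553, 0.0768]
tcp_rot: [[0.763, 0.009, -0.646], [0.646, -0.007, 0.763], [0.002, -1.0, -0.011]]
force: [6.8, -13.2, -5.8]
opening: 0.004
```

```bash
python3 -c "
from h import *
rep();print(read_state()['qvel'])"
```

```text
t 22.53 r 61.2 phi 34.07 x-ang 40.27 Ft@61 -14.82 Fz -5.8 j6 -45
[ 0.02015621  0.06742709 -0.04102036  0.13815607  0.19577063  0.92982521]
```

Request:
{"api": "send_rows", "payload": {
  "moves": "0 -0.15 0 -4.19 4;0 -0.15 0 -4.19 4;0 -0.15 0 -4.19 4;0 -0.15 0 -4.19 4;0 0 0 0 0;0 0 -15 0 0;0 0 -30 0 0;0 0 -35 0 0;0 0 -35 0 0;0 0 -35 0 0;0 0 -35 0 0;0 0 -25 0 0;0 0 0 0 0;0 0 0 0 0"
}}

```text
time_s: 23.7
position: [0.6338, 0.0462, 0.2886]
tcp_rot: [[0.912, 0.004, -0.41], [0.41, 0.001, 0.912], [0.004, -1.0, -0.001]]
force: [-0.3, 0.6, -1.1]
opening: 0.004
```

```bash
cat > look.py <<'E'
from h import *
def wheel(name):
    s,c=wrist(); cv2.imwrite(f"pics/{name}.png",c["image"])
    im=c["image"]; hsv=cv2.cvtColor(im,cv2.COLOR_BGR2HSV); H,S,V=cv2.split(hsv)
    t=((S<60)&(V>150)).astype(np.uint8)
    n,_,st,ce=cv2.connectedComponentsWithStats(t)
    o=[]
    for i in range(1,n):
        p=plane(c,ce[i][1:],ce[i][:1],.105)[0]
        if st[i][4]>100 and np.hypot(*(p-AX))<.01: o.append((np.round(p*1e3,1),st[i][4]))
    print("nut",o)
    for a in (AX,AX+[.001,.001]): print("spokes",a,spokes(c,a))
    m=((H>22)&(H<34)&(S>150)&(V>180)).astype(np.uint8); m[240:]=0
    n,l,st,ce=cv2.connectedComponentsWithStats(m)
    for i in range(1,n):
        if st[i][4]>300: print("yellow",cv2.minAreaRect((plane(c,*np.nonzero(l==i),.1)*1000).astype(np.float32)))
    return s,c
E
python3 - <<'E'
from look import *
rep(); wheel("w3"); c=capture("scene"); print(spokes(c,AX)); c=capture("side"); print(spokes(c,AX))
E
```

```text
t 23.70 r 61.3 phi 24.34 x-ang 24.22 Ft@61 0.64 Fz -1.1 j6 -30
nut [(array([578.7,  22. ]), np.int32(236))]
spokes [0.578 0.021] (np.float64(52.26831567510747), np.int64(1585), np.float64(0.8903343618462295))
spokes [0.579 0.022] (np.float64(52.19717509178735), np.int64(1539), np.float64(0.931005106684271))
yellow ((568.7904052734375, 175.4547119140625), (54.13495635986328, 38.70582962036133), 3.507509231567383)
(np.float64(50.78617027304369), np.int64(277), np.float64(0.5586918192702383))
(np.float64(53.08019051281502), np.int64(370), np.float64(0.41021084167349237))
```

View pics/w3.png

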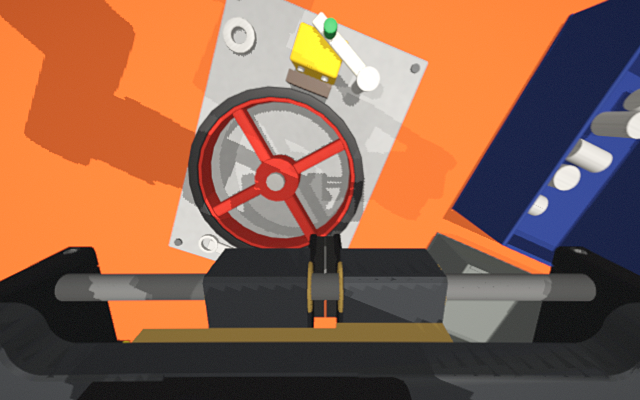

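Request:
{"api": "send_rows", "payload": {
  "moves": "0 0 35 0 0;0 0 35 0 0;0 0 35 0 0;0 0 35 0 0;0 0 35 0 0;0 0 20 0 0;0 0 14 0 0;0 0 3 0 0;0 0 0 0 0;0 -0.08 0 3.14 -3;0 -0.08 0 3.14 -3;0 -0.08 0 3.14 -3;0 -0.08 0 3.14 -3;0 -0.08 0 3.14 -3;0 -0.08 0 3.14 -3;0 -0.08 0 3.14 -3;0 -0.08 0 3.14 -3;0 -0.08 0 3.14 -3;0 -0.08 0 3.14 -3"
}}

```text
time_s: 25.43
position: [0.621, 0.0665, 0.0763]
tcp_rot: [[0.584, 0.016, -0.811], [0.812, -0.004, 0.584], [0.006, -1.0, -0.015]]
force: [8.6, -3.4, -5.9]
opening: 0.007
```

Request:
{"api": "send_rows", "payload": {
  "moves": "0 -0.02 0 1.57 -1.5;0 -0.02 0 1.57 -1.5;0 0 0 0 0"
}}

```text
time_s: 25.68
position: [0.6129, 0.0713, 0.0759]
tcp_rot: [[0.543, 0.004, -0.84], [0.84, 0.0, 0.543], [0.002, -1.0, -0.003]]
force: [3.7, -0.2, 0.2]
opening: 0.005
```

```bash
python3 -c "
from h import *
rep()"
```

```text
t 25.68 r 61.2 phi 55.20 x-ang 57.12 Ft@61 -3.15 Fz 0.2 j6 -61
```

Request:
{"api": "send_rows", "payload": {
  "moves": "0 -0.23 0 -5.23 5;0 -0.23 0 -5.23 5;0 -0.23 0 -5.23 5;0 -0.23 0 -5.23 5;0 -0.23 0 -5.23 5;0 -0.23 0 -5.23 5;0 -0.23 0 -5.23 5;0 -0.23 0 -5.23 5;0 -0.23 0 -5.23 5;0 -0.02 0 -1.57 1.5;0 -0.02 0 -1.57 1.5;0 -0.02 0 -1.57 1.5;0 -0.02 0 -1.57 1.5;0 -0.02 0 -1.57 1.5;0 -0.02 0 -1.57 1.5;0 -0.02 0 -1.57 1.5"
}}

```text
time_s: 27.02
position: [0.6381, 0.0233, 0.0746]
tcp_rot: [[1.0, -0.001, -0.025], [0.025, 0.001, 1.0], [-0.001, -1.0, 0.001]]
force: [-0.7, 4.7, 0.8]
opening: 0.001
```

Request:
{"api": "send_rows", "payload": {
  "moves": "0 -0.01 0 -1.05 1;0 -0.01 0 -1.05 1;0 -0.01 0 -1.05 1;0 -0.01 0 -1.05 1;0 -0.01 0 -1.05 1"
}}

```text
time_s: 27.43
position: [0.6383, 0.0181, 0.0745]
tcp_rot: [[0.998, -0.0, 0.062], [-0.062, 0.002, 0.998], [-0.001, -1.0, 0.002]]
force: [-0.5, 7.1, 2.3]
opening: 0.004
```

Request:
{"api": "send_rows", "payload": {
  "moves": "0 -0.01 0 -1.05 1;0 -0.01 0 -1.05 1;0 -0.01 0 -1.05 1"
}}

```text
time_s: 27.68
position: [0.6383, 0.016, 0.0746]
tcp_rot: [[0.993, 0.0, 0.115], [-0.115, 0.004, 0.993], [-0.0, -1.0, 0.004]]
force: [0.3, 10.5, 1.4]
opening: 0.009
```

Request:
{"api": "send_rows", "payload": {
  "moves": "0 -0.01 0 -1.05 1;0 -0.01 0 -1.05 1;0 -0.01 0 -1.05 1"
}}

```text
time_s: 27.93
position: [0.6382, 0.0137, 0.0746]
tcp_rot: [[0.986, 0.001, 0.167], [-0.167, 0.005, 0.986], [0.0, -1.0, 0.005]]
force: [1.1, 12.7, 0.3]
opening: 0.004
```

Request:
{"api": "send_rows", "payload": {
  "moves": "0 -0.01 0 -1.05 1;0 -0.01 0 -1.05 1;0 -0.01 0 -1.05 1"
}}

```text
time_s: 28.18
position: [0.638, 0.0113, 0.0746]
tcp_rot: [[0.976, 0.002, 0.219], [-0.219, 0.006, 0.976], [0.001, -1.0, 0.006]]
force: [1.9, 13.7, -0.5]
opening: 0.008
```

```bash
python3 -c "
from h import *
rep()"
```

```text
t 28.18 r 60.8 phi -9.22 x-ang -12.64 Ft@61 13.77 Fz -0.5 j6 3
```

Request:
{"api": "send_rows", "payload": {
  "moves": "0 -0.01 0 -1.05 1;0 -0.01 0 -1.05 1"
}}

```text
time_s: 28.35
position: [0.6377, 0.0095, 0.0746]
tcp_rot: [[0.967, 0.002, 0.253], [-0.253, 0.006, 0.967], [0.001, -1.0, 0.007]]
force: [2.3, 14.3, 0.6]
opening: 0.004
```

Request:
{"api": "send_rows", "payload": {
  "moves": "0 -0.01 0 -1.05 1;0 -0.01 0 -1.05 1"
}}

```text
time_s: 28.52
position: [0.6373, 0.0077, 0.0746]
tcp_rot: [[0.958, 0.003, 0.287], [-0.287, 0.006, 0.958], [0.001, -1.0, 0.007]]
force: [2.1, 14.0, -0.3]
opening: 0.003
```

Request:
{"api": "send_rows", "payload": {
  "moves": "0 -0.01 0 -1.05 1;0 0 0 0 0"
}}

```text
time_s: 28.68
position: [0.6369, 0.0064, 0.0746]
tcp_rot: [[0.953, 0.003, 0.303], [-0.303, 0.006, 0.953], [0.001, -1.0, 0.007]]
force: [1.8, 13.7, 0.7]
opening: 0.004
```

```bash
python3 -c "
from h import *
rep()"
```

```text
t 28.68 r 60.7 phi -13.94 x-ang -17.64 Ft@61 13.69 Fz 0.7 j6 8
```

Request:
{"api": "send_rows", "payload": {
  "moves": "0 -0.15 0 4.19 -4;0 -0.15 0 4.19 -4;0 -0.15 0 4.19 -4;0 -0.15 0 4.19 -4;0 0 0 0 0;0 0 -15 0 0;0 0 -30 0 0;0 0 -35 0 0;0 0 -35 0 0;0 0 -35 0 0;0 0 -35 0 0;0 0 -28 0 0;0 0 0 0 0;0 0 0 0 0"
}}

```text
time_s: 29.85
position: [0.6399, 0.0178, 0.29]
tcp_rot: [[1.0, 0.006, 0.027], [-0.027, -0.002, 1.0], [0.006, -1.0, -0.002]]
force: [-1.1, -0.0, -0.2]
opening: 0.002
```

```bash
python3 - <<'E'
from look import *
rep(); wheel("w4"); c=capture("scene"); print(spokes(c,AX)); c=capture("side"); print(spokes(c,AX))
E
```

```text
t 29.85 r 62.0 phi -2.93 x-ang -1.56 Ft@61 -0.06 Fz -0.2 j6 -7
nut [(array([579.1,  22.1]), np.int32(256))]
spokes [0.578 0.021] (np.float64(55.29816408028723), np.int64(1543), np.float64(0.8953202748475299))
spokes [0.579 0.022] (np.float64(55.50365687809962), np.int64(1480), np.float64(0.9411436657473772))
yellow ((569.414794921875, 175.35862731933594), (55.0695915222168, 38.76728439331055), 3.354658603668213)
(np.float64(54.39983500956217), np.int64(276), np.float64(0.5487669891787642))
(np.float64(56.47396203316441), np.int64(365), np.float64(0.40919634024658547))
```

```bash
python3 - <<'E'
import numpy as np
from scipy.optimize import least_squares
cw1=[(.8,3.9),(-1.9,6.9),(-3.9,8.2),(-5.9,10.3),(-8.2,12.7),(-10.5,12.7),(-13.2,14),(-16.2,14.9),(-19.6,11.55),(-23.7,7.1),(-28.0,3.9),(-31.8,3.6)]
cw2=[(2.2,4.7),(-2.8,7.0),(-4.7,10.4),(-6.9,12.6),(-9.2,13.8),(-10.9,14.5),(-12.6,14.1),(-13.9,13.7)]
cc1=[(27.3,10.55),(29.3,13),(31.3,12.6),(33.7,15),(36.2,14.6),(39.2,13.8),(43,11.2),(47.8,5.15),(53.3,2.3),(57.2,3.5)]
cc2=[(24.2,8.5),(25.9,10.2),(27.7,12),(29.84,13.7),(31.4,15),(33,15),(34.07,14.8)]
P=[(cw1,69.3),(cw2,69.3),(cc1,17.6),(cc2,18.15)]
def model(b,c,A,base,w): u=np.clip((b-c)/w,-1,1); return base+A*.5*(1+np.cos(np.pi*u))
def fit(S):
    f=lambda p:np.concatenate([model(np.array([x[0] for x in d])+o,p[0],p[1],p[2],p[3])-np.array([x[1] for x in d]) for d,o in S])
    r=least_squares(f,[55,11,3.5,14.3],loss="soft_l1"); return np.round(r.x,2),round(r.cost,2)
for n,S in(("cw",P[:2]),("ccw",P[2:]),("cw1",P[:1]),("cc1",P[2:3]),("all",P)): print(n,fit(S))
E
```

```text
cw (array([56.22, 11.02,  3.48, 17.66]), np.float64(3.64))
ccw (array([52.48, 12.27,  2.83, 19.12]), np.float64(2.02))
cw1 (array([55.94, 11.16,  3.34, 17.58]), np.float64(1.51))
cc1 (array([52.75, 12.2 ,  2.83, 18.75]), np.float64(1.6))
all (array([53.94, 12.23,  2.73, 21.5 ]), np.float64(18.4))
```

Request:
{"api": "send_rows", "payload": {
  "moves": "0 -9.9 0 34.1 0;0 -9.9 0 34.1 0;0 -9.9 0 34.1 0;0 -9.9 0 34.1 0;0 -9.9 0 34.1 0;0 -9.9 0 34.1 0;0 0 0 0 6.5;0 0 20 0 6.5;0 0 20 0 6.5;0 0 20 0 0;0 0 0 0 0;0 0 0 0 0"
}}

```text
time_s: 31.0
position: [0.5828, 0.2247, 0.2249]
tcp_rot: [[0.934, -0.006, 0.357], [-0.357, -0.001, 0.934], [-0.005, -1.0, -0.003]]
force: [0.1, 0.8, 0.5]
opening: 0.004
```

```bash
python3 - <<'E'
from h import *
s,c=wrist(); cv2.imwrite("pics/w5.png",c["image"]); print(s["position"],np.round(s["tcp_rot"],3).tolist())
hsv=cv2.cvtColor(c["image"],cv2.COLOR_BGR2HSV); H,S,V=cv2.split(hsv)
t=((H>45)&(H<80)&(S>120)).astype(np.uint8); n,l,st,ce=cv2.connectedComponentsWithStats(t)
for i in range(1,n):
    if st[i][4]>40: print(st[i],[np.round(plane(c,*np.nonzero(l==i),z).mean(0),4) for z in (.128,.135,.141)])
for m in mark_of(c,"marker_pivot")[:1]: print(m, proj_inv(c,*m["pixel"],.128))
E
```

```text
[0.58275699 0.22472898 0.22487636] [[0.934, -0.006, 0.357], [-0.357, -0.001, 0.934], [-0.005, -1.0, -0.003]]
[323 225  12  12 110] [array([0.5758, 0.197 ]), array([0.5767, 0.1998]), array([0.5776, 0.2021])]
{'pixel': [238.7, 388.2], 'p': 0.88} [0.62709315 0.16888261 0.128     ]
```

View pics/w5.png

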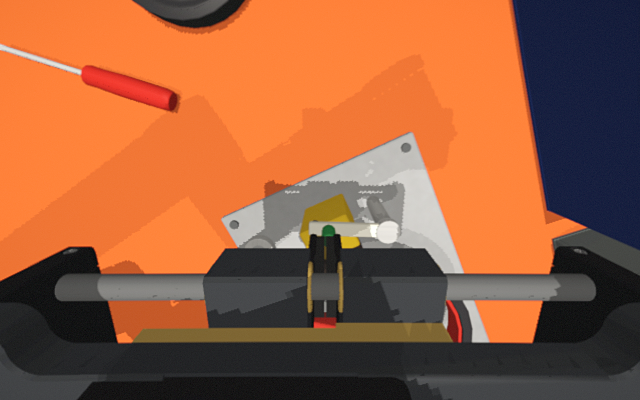

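Request:
{"api": "send_rows", "payload": {
  "moves": "0 0 30 0 0;0 0 30 0 0;0 0 26 0 0;0 0 15 0 0;0 0 0 0 0;0 0 0 -6 0;0 0 0 -6 0;0 0 0 -4 0;0 0 0 0 0"
}}

```text
time_s: 31.85
position: [0.5793, 0.2093, 0.1284]
tcp_rot: [[0.934, 0.003, 0.358], [-0.358, 0.0, 0.934], [0.002, -1.0, 0.001]]
force: [0.9, 0.4, -0.3]
opening: 0.003
```

Request:
{"api": "send_rows", "payload": {
  "moves": "0 -1 0 -4.23 -4;0 -1 0 -4.23 -4;0 -1 0 -4.23 -4;0 -1 0 -4.23 -4"
}}

```text
time_s: 32.18
position: [0.5711, 0.1952, 0.1281]
tcp_rot: [[0.997, 0.003, 0.083], [-0.083, 0.001, 0.997], [0.003, -1.0, 0.001]]
force: [-0.4, 1.3, 0.8]
opening: 0.004
```

```bash
python3 - <<'E'
from h import *
s=read_state(); print(s["position"],s["force"])
for n in("scene","side"):
    c=capture(n)
    for m in mark_of(c,"marker_post")[:1]: print(n,m["p"],proj_inv(c,*m["pixel"],.128))
E
```

```text
[0.57114516 0.19524118 0.1280594 ] [-0.3624088   1.29639606  0.82481092]
scene 0.59 [0.64105304 0.15383525 0.128     ]
side 0.53 [0.5753686  0.18651698 0.128     ]
```

Request:
{"api": "send_rows", "payload": {
  "moves": "0 -1 1.5 -4.23 -4;0 -1 1.5 -4.23 -4;0 -1 0 -4.23 -4;0 -1 0 -4.23 -4"
}}

```text
time_s: 32.72
position: [0.5668, 0.1785, 0.1238]
tcp_rot: [[0.981, 0.0, -0.194], [0.194, 0.001, 0.981], [0.0, -1.0, 0.001]]
force: [-0.6, 0.5, 0.4]
opening: 0.006
```

Request:
{"api": "send_rows", "payload": {
  "moves": "0 -1 0 -4.23 -4;0 -1 0 -4.23 -4;0 -1 0 -4.23 -4;0 -1 0 -4.23 -4"
}}

```text
time_s: 33.05
position: [0.5673, 0.161, 0.1237]
tcp_rot: [[0.889, -0.001, -0.457], [0.457, 0.0, 0.889], [-0.001, -1.0, 0.001]]
force: [-0.9, 0.2, 0.7]
opening: 0.008
```

```bash
python3 - <<'E'
from h import *
s,c=wrist(); cv2.imwrite("pics/w6.png",c["image"]); p=np.array(s["position"])
q=p[:2]-[.6296,.1705]; print(np.hypot(*q),np.degrees(np.arctan2(q[1],q[0])),p,s["force"])
E
```

```text
0.06300133450602952 -171.33862441244582 [0.56731716 0.16101235 0.12368941] [-0.87383629  0.23567285  0.71608858]
```

View pics/w6.png

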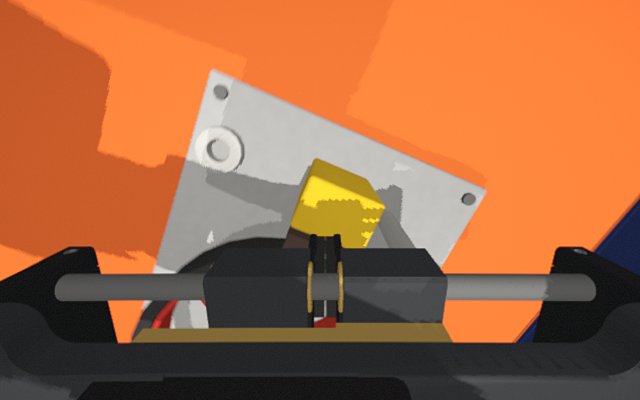

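Request:
{"api": "send_rows", "payload": {
  "moves": "0 -1 0 -4.23 -4;0 -0.75 0 -3.17 -3"
}}

```text
time_s: 33.27
position: [0.5694, 0.1536, 0.1236]
tcp_rot: [[0.828, -0.001, -0.561], [0.561, 0.0, 0.828], [-0.001, -1.0, 0.001]]
force: [-2.1, 0.6, 0.1]
opening: 0.005
```

Request:
{"api": "send_rows", "payload": {
  "moves": "0 -0.75 0 -3.17 -3;0 -0.75 0 -3.17 -3"
}}

```text
time_s: 33.43
position: [0.5717, 0.1476, 0.1235]
tcp_rot: [[0.765, -0.002, -0.644], [0.644, 0.0, 0.765], [-0.001, -1.0, 0.001]]
force: [-2.3, 0.5, 0.1]
opening: 0.007
```

Request:
{"api": "send_rows", "payload": {
  "moves": "0 -0.5 0 -2.12 -2;0 -0.5 0 -2.12 -2"
}}

```text
time_s: 33.6
position: [0.5725, 0.1451, 0.1235]
tcp_rot: [[0.72, -0.004, -0.694], [0.694, 0.003, 0.72], [-0.001, -1.0, 0.005]]
force: [-5.2, 7.7, 4.0]
opening: 0.004
```

Request:
{"api": "send_rows", "payload": {
  "moves": "0 -0.4 0 -1.6 -1.5;0 0 0 0 0"
}}

```text
time_s: 33.77
position: [0.5723, 0.145, 0.1235]
tcp_rot: [[0.702, -0.006, -0.712], [0.712, 0.005, 0.702], [-0.001, -1.0, 0.008]]
force: [-4.6, 7.8, 3.6]
opening: 0.007
```

Request:
{"api": "send_rows", "payload": {
  "moves": "0 0 0 6 0;0 0 0 6 0;0 0 0 8 0;0 0 0 8 0;0 0 -30 0 0;0 0 -35 0 0;0 0 -35 5 0;0 0 -35 25 0;0 0 -30 25 0;0 0 0 25 0;0 0 0 0 0;0 0 0 0 0"
}}

```text
time_s: 34.77
position: [0.4975, 0.218, 0.288]
tcp_rot: [[0.698, 0.001, -0.716], [0.716, -0.0, 0.698], [0.001, -1.0, -0.001]]
force: [-0.4, 0.2, -0.3]
opening: 0.002
```

```bash
python3 - <<'E'
from look import *
s,c=wheel("w7"); print(s["position"],s["force"])
hsv=cv2.cvtColor(c["image"],cv2.COLOR_BGR2HSV); H,S,V=cv2.split(hsv)
t=((H>45)&(H<80)&(S>120)).astype(np.uint8); n,l,st,ce=cv2.connectedComponentsWithStats(t)
for i in range(1,n):
    if st[i][4]>40:
        q=plane(c,*np.nonzero(l==i),.135).mean(0)-[.6296,.1705]; print("post",st[i],np.hypot(*q),np.degrees(np.arctan2(q[1],q[0]))%360)
print(mark_of(c,"marker_pivot")[:1])
for n in ("scene","side"):
    d=capture(n);cv2.imwrite(f"pics/{n}7.png",d["image"]);print(n,spokes(d,AX))
E
```

```text
nut []
spokes [0.578 0.021] (np.float64(nan), np.int64(0), np.float64(nan))
spokes [0.579 0.022] (np.float64(nan), np.int64(0), np.float64(nan))
yellow ((557.9757080078125, 188.1736602783203), (56.55230712890625, 26.07867431640625), 35.01967239379883)
[0.49750561 0.21799584 0.28804131] [-0.39704321  0.17164936 -0.34271458]
[{'pixel': [174.5, 285.9], 'p': 0.26}]
scene (np.float64(54.661755087003094), np.int64(290), np.float64(0.573577694780774))
side (np.float64(56.88320653707269), np.int64(370), np.float64(0.42465421906421313))h.py:23: RuntimeWarning: Mean of empty slice.
  return np.degrees(np.angle(np.exp(4j*a).mean()))/4%90, k.sum(), abs(np.exp(4j*a).mean())
  ret = ret.dtype.type(ret / rcount)
```

View pics/w7.png

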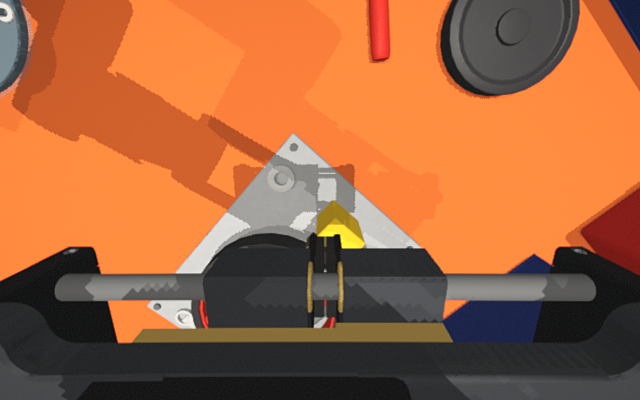

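```bash
python3 - <<'E'
from h import *
for n in("scene","side"):
    d=capture(n); im=d["image"]; H,S,V=cv2.split(cv2.cvtColor(im,cv2.COLOR_BGR2HSV))
    t=((H>45)&(H<85)&(S>100)).astype(np.uint8); t[:100]=0;t[250:]=0
    rs,cs=np.nonzero(t); q=plane(d,rs,cs,.13); k=np.hypot(*(q-[.6296,.1705]).T)<.12; q=q[k].mean(0)-[.6296,.1705]
    print(n,k.sum(),np.hypot(*q),np.degrees(np.arctan2(q[1],q[0]))%360)
d=cv2.imread("pics/scene7.png")[120:240,280:440]; cv2.imwrite("pics/s7.png",cv2.resize(d,(800,600),interpolation=cv2.INTER_CUBIC))
E
```

```text
scene 12 0.060328580517250145 220.93457162164685
side 15 0.059739259319168916 220.43477704897091
```

View pics/s7.png

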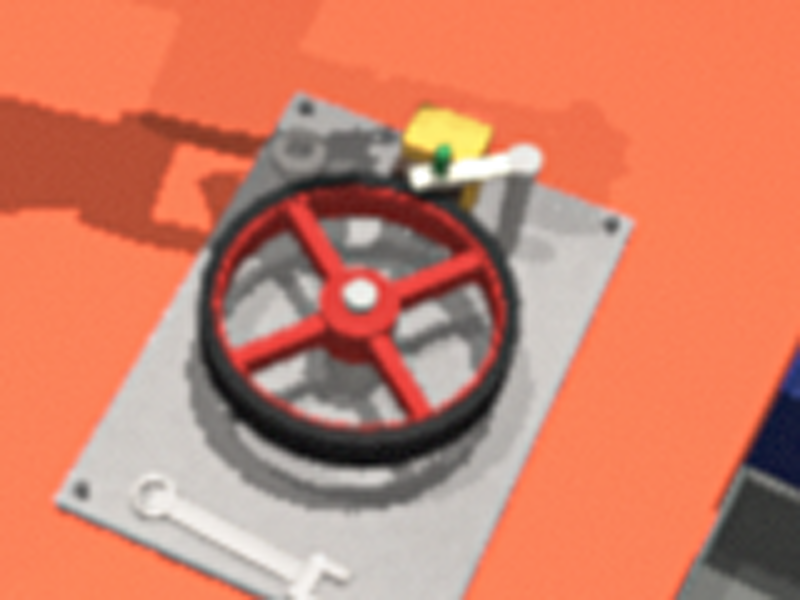

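```bash
python3 -c "
from h import *
print(hand_in())"
```

```text
the job is handed in; nothing more can be done
None
```

I left the wheel standing at its hardest-drag point, then swung the marker arm in to its stop. The job was handed in at about 35 s of the 72 s allowed.

- **Finding the high spot:** I pushed the wheel through about 200° and found one rub, with drag rising from about 3 N to about 15 N. I then passed over it slowly in both directions.
- **Where the two directions disagreed:** the hardest point came out at a spoke angle of about 56° going clockwise and about 52.5° going counter-clockwise. I took the middle, about 54.4°, as the true point.
- **Where the wheel stands:** the wrist camera put the spoke at about 55.4°, roughly 1° from that middle. The fingers were lifted clear before I touched the marker.
- **Marker:** I pushed the green post through about 61°. It stopped moving under a steady push of about 9 N, which I took as the stop. The scene and side cameras then placed the post at about 220.7°, at its correct 60 mm from the pivot.
- **Last checks:**
  - The scene and side cameras showed the wheel angle unchanged by the marker swing, within 0.4°.
  - The gripper was clear, with no force reading.
  - The last wrist picture was no use for checking the wheel or post, because the gripper hid them.
  - I never moved the arm near the other objects. The wrench, bearing, spare wheel and screwdriver showed no visible change; the scanner and tape roll were out of view.

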